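Drive a jammed guide sleeve out of its block with a drift

TASK

A guide sleeve is jammed in the upright bore of the press-out fixture. Swing the shutter lever until it stands square out from the block, so that the hole in the shutter plate lies under the bore; then take the drift from its stand and push it down through the bore, slim end first, until the sleeve drops out underneath into the catch pan. Leave the drift in the bore, pressed fully home so that its head sits on the floor of the counterbore, and the lever still square; do not shift or knock over the two vials and the beaker.

Things in the scene. Friction and masses are not known exactly. Their poses are not given: they have to be found in the camera images.
- fixture: press-out fixture, fixed to the bench: an aluminium block 56 x 56 mm, from 55 to 153 mm high, over a base plate 104 x 116 x 10 mm, carried by a dark cheek on its +y side that reaches 150 mm high. Origin on the bench under the bore, z up; its -y side faces roughly to the robot. A round bore of 16 mm runs straight down through the block's centre, x = y = 0
- block_top (a point): centre of the bore's mouth in the block's flat top, 153 mm above the bench, axes as the fixture's. The mouth is a counterbore 28 mm in diameter and 28 mm deep; in its flat floor the 16 mm bore (edge chamfered 2 mm) goes on for 70 mm to the block's underside
- lever_pivot (a point): on the shutter's upright hinge axis, 40 mm to the fixture's -y side of the bore, in the shutter plate (5 mm thick, 46 to 51 mm above the bench, 4 mm under the block); axes as the fixture's
- shutter_lever (a joint): angle of the shutter lever about the upright hinge axis, rad, counter-clockwise from above: 0 = arm square out from the block along the fixture's -y axis, the plate's 26 mm hole under the bore; negative = swung to the fixture's -x side, bore closed. Moves from -1.2 to +0.5, no stop or click at 0; stays where left (friction 0.12 N m, 2.5 N at the handle). Square: within 0.1 rad
- lever_handle (a point): centre of the lever's black upright handle grip, 14 mm in diameter, 46 mm long, top 175 mm above the bench; it stands on the arm's end 48 mm from the hinge axis and circles it at a constant height
- sleeve: the jammed guide sleeve, a steel cylinder of 14 mm diameter and 30 mm length, 30 g, origin at its centre, z along its axis; it starts in the lower half of the bore, held by a spring plunger pressing on it from the side at 67 mm above the bench, and takes about 8 to 15 N to push down until its top has passed the plunger
- pan_floor (a point): centre of the floor of the catch pan under the block, 13 mm above the bench; axes as the fixture's. Inside, the pan measures 82 mm in x and 64 mm in y; its walls reach 32 mm above the bench
- stand: drift stand, fixed to the bench: base plate 62 x 62 x 10 mm and a square grey column 36 mm wide, 140 mm high, with an upright hole in its top; origin on the bench under the hole, z up. The round carousel of the sampler close behind it reaches 190 mm above the bench: carry the drift with its tip above that
- drift_head (a point): centre of the drift's head, z axis along the drift away from its tip. The drift is a steel rod of 0.1 to 0.2 kg: head 20 mm in diameter and 30 mm long, below it the shank 13 mm in diameter and 74 mm long, the last 4 mm tapered. It starts upright in the stand, shoulder on the column's top. Home in the bore, this point is 13 mm below the block's top and the head stands 2 mm proud
- drift_tip (a point): centre of the drift's tip face, 89 mm from the head's centre. Fingers round the head meet the block's top before the drift is home and the counterbore leaves them no room, so the last stretch must be pressed on the head's top, with up to 20 N
- vial_a: bystander: glass vial 23 mm in diameter, 72 mm high, standing; origin at its foot
- vial_b: bystander: glass vial 23 mm in diameter, 72 mm high, standing; origin at its foot
- beaker: bystander: glass beaker 45 mm in diameter, 56 mm high, standing; origin at its foot

How it is judged:
On the way, in this order (a step that is already met when the one before it is completed fails the run):
1. the shutter lever is square while the sleeve is still in the bore (value of joint shutter_lever between -0.1 and 0.1 rad and height (world z) of sleeve above 0.058 m), for 0.2 s.
2. the drift's tip is in the bore above the sleeve (z of drift_tip in the frame of block_top between -0.09 and -0.033 m and horizontal distance between drift_tip and block_top below 0.007 m and height (world z) of sleeve above 0.045 m), for 0.1 s.
3. the sleeve has dropped out underneath (height (world z) of sleeve below 0.034 m), for 0.1 s.
At the end, for the whole second after the job is handed in: the sleeve lies at rest in the catch pan, the drift stands in the bore with its head within 3 mm of fully home, and the shutter lever is within 0.1 rad of square (x of sleeve in the frame of pan_floor between -0.041 and 0.041 m and y of sleeve in the frame of pan_floor between -0.032 and 0.032 m and height (world z) of sleeve below 0.034 m and linear speed of sleeve below 0.02 m/s and distance between drift_head and block_top below 0.017 m and z of drift_head in the frame of block_top below -0.01 m and angle between drift_head's own z axis and vertical below 0.1 rad and value of joint shutter_lever between -0.1 and 0.1 rad); the robot touches nothing.
It fails at once if a vial or the beaker is shifted more than 20 mm or tipped (distance of any of vial_a, vial_b, beaker from where it was at the start of the episode above 0.02 m or angle between any of vial_a, vial_b, beaker's own z axis and vertical above 0.5 rad).
It also fails if it takes over 58 s, if anything falls off the work surface, if the arm or the gripper's body presses on something with over 40 N, if the wrist force passes 120 N, or if a joint passes its speed limit or range.

ROBOT

A 7-joint arm with a two-finger parallel gripper is mounted at the origin on a cart in front of the work surface, level with it; the furniture and walls round the work are solid. World frame = base frame: x ahead of the robot, y to its left, z up, the work surface at z = 0. Lengths are in m, angles in rad, forces in N, time in s.
With the tool pointing down it reaches from about 0.4 to 0.85 m from the base axis. Payload 10.4 kg.
Tool frame: the origin (TCP) lies between the finger pads; the fingertips stand manip.finger_overhang ahead of it and the grasp point (between the pads) lies 11 mm behind it (manip.finger_overhang is the distance from the TCP to the fingertips, in m); x points along the fingers, z is the direction in which the jaws open and shut, and the axes are right-handed (so a half turn about x gives the same grasp; the last joint's range is limited). The gripper opens to 85 mm and grips with 20 to 120 N. Pads are 22 mm wide; open, the fingers measure 114 mm over their backs; the gripper's body (76 mm by 85 mm) begins 54 mm behind the grasp point. The pads swing forward as they close: fully open they stand 13 mm farther back than shut.
Start: joints at [-1.132, 0.332, -0.065, 1.46, 0.022, 1.35, -0.088], TCP at [0.278, 0.56, 0.239] pointing down, gripper open.
Joint ranges: [-2.6, 2.6], [-0.5, 2.12], [-1.47, 1.34], [0.16, 2.42], [-1.27, 4.41], [0.06, 2.06], [-2.6, 2.6]. Speed limits (rad/s): [2.22, 2.22, 2.79, 2.79, 3.14, 3.14, 3.14].

INTERFACE

Orientations are given as a unit quaternion [x, y, z, w].
In Python, from workcell import get_obs, camera, workorder, manip gives the robot as it stands. The module is installed in compiled form; this text tells all that it offers.
- The arm moves only by the tool play_rows, never from a script. Its argument "increments" is text: rows parted by semicolons, each of 4 numbers parted by spaces: the shift along the tool's x, y, z in m, then the turn about the tool's x in rad. A call has 1 to 20 rows; each row shifts and turns the pose as measured when the row begins, along the tool's axes as they then stand; what a row does not reach is not made up. A row lasts 1/10 s, in which the tool goes at most 50 mm and 8.59 degrees, less where a joint would pass 70% of its speed; a pose out of reach is approached as far as the arm can. A call is refused whole if a number of a shift passes 0.05 or a number of a turn 0.15, either way. A call with a gripper value outside its range is refused whole. "hand" is the gripper command: -1 is fully open, 1 is shut, values between are in proportion, set as the call begins (left out, the last holds). The fingers move at their own pace and stop on an object; "squeeze" is the grip in N (left out, the last holds). Time passes only in rows, so rows that do not move let the fingers close. It gives the time, the measured TCP pose, the force and the opening at its end, in the units of the state.
- get_obs(): the state, without advancing time (a new reading comes with each control period).
- camera(name): name is "scene" or "top" or "wrist"; returns a dict with "img" (400x640x3 uint8, blue, green, red), "fov_y" (degrees; the focal length in pixels is half the picture's height over the tangent of half this angle, whatever the lens; pixels are square), "cx", "cy" (the principal point, pixels), "distortion" ([k1, k2, p1, p2, k3] as OpenCV has them; the pictures are not rectified), "R" (3x3) and "t" (3): a world point X has camera coordinates R X + t; the wrist camera has in their place "tool_from_camera" (4x4, takes a point from camera to tool coordinates, whose origin is the TCP and whose axes are the tool frame's). Camera axes: x right, y down, z forward; pixel columns grow to the right and rows downward; lengths in m; the calibration is good to about 2 mm. A picture is of the moment at which its call begins: read the wrist's pose just before it. There is no depth.
- workorder.hand_in(): hands the job in, once; it reports no verdict.
The state is a dict: "clock": time; "joint_pos": joint angles; "joint_velocities": joint speeds; "tau": joint torques, N m; "position": TCP position; "ee_rot": TCP orientation; "ft_force": force on the tool from outside, world axes, zero at the start; "torque": the same for the moment, N m; "grip_width": opening from 0.0 (shut) to 1.0 (fully open).
Only numpy, scipy, OpenCV 4.12 (cv2) and the standard library are available. Lean on these libraries where they do the work, as an engineer would, in place of code of your own. Each camera call takes 0.05 s, during which the arm holds its last target.

## Working session

There is one attempt and no reset: what is moved stays moved. The work goes in short steps, Python scripts to look and compute and a tool call to move; the robot and the scene stay as the last step left them, time stands still between calls to the robot, and variables do not carry over. Pictures are saved under pics/ and viewed, and the job is handed in when it is done.

Besides the shell and the picture viewer there is one more tool, called after "Emit:" as name(argument=value, ...) on one line, values as JSON. play_rows: Moves the arm, as the interface text tells. Its arguments: {"type":"object","properties":{"increments":{"type":"string"},"hand":{"type":"number"},"squeeze":{"type":"number"}},"required":["increments"]}

```bash
mkdir -p pics; cat > h.py <<'E'
import numpy as np, cv2
from workcell import get_obs, camera, workorder, manip
def K(c):
    h=c["img"].shape[0]; f=h/2/np.tan(np.radians(c["fov_y"])/2)
    return np.array([[f,0,c["cx"]],[0,f,c["cy"]],[0,0,1]])
def ray(c,uv,R=None,t=None):
    R=c["R"] if R is None else R; t=c["t"] if t is None else t
    R=np.array(R);t=np.array(t)
    p=cv2.undistortPoints(np.array([[uv]],float),K(c),np.array(c["distortion"],float))[0,0]
    d=R.T@np.array([p[0],p[1],1.]); return -R.T@t, d/np.linalg.norm(d)
def onz(c,uv,z,**k):
    o,d=ray(c,uv,**k); return o+d*(z-o[2])/d[2]
def proj(c,X,R=None,t=None):
    R=np.array(c["R"] if R is None else R); t=np.array(c["t"] if t is None else t)
    return cv2.projectPoints(np.array([X],float).reshape(-1,1,3),cv2.Rodrigues(R)[0],t,K(c),np.array(c["distortion"],float))[0][:,0]
def tri(rays):
    A=0;b=0
    for o,d in rays:
        P=np.eye(3)-np.outer(d,d);A=A+P;b=b+P@o
    return np.linalg.solve(A,b)
def wristpose(c,o):
    from scipy.spatial.transform import Rotation as Ro
    T=np.eye(4);T[:3,:3]=Ro.from_quat(o["ee_rot"]).as_matrix();T[:3,3]=o["position"]
    W=T@np.array(c["tool_from_camera"]);Wi=np.linalg.inv(W);return Wi[:3,:3],Wi[:3,3]
E
python3 - <<'E'
from h import *
o=get_obs();print(o, manip.finger_overhang)
from scipy.spatial.transform import Rotation as Ro
print(Ro.from_quat(o["ee_rot"]).as_matrix().round(3))
for n in ["scene","top","wrist"]:
    c=camera(n);cv2.imwrite(f"pics/{n}0.png",c["img"])
    print(n,c["fov_y"],c["cx"],c["cy"],c["distortion"])
    if n!="wrist":print(np.array(c["R"]).round(3).tolist(),-np.array(c["R"]).T@np.array(c["t"]))
    else: print(np.array(c["tool_from_camera"]).round(3))
E
```

```text
{'clock': 0.0, 'joint_pos': array([-1.13157359,  0.33287458, -0.06467444,  1.46094264,  0.02163746,
        1.34988714, -0.08848332]), 'joint_velocities': array([ 0.00046284, -0.00084318, -0.00097575,  0.00068813, -0.0011387 ,
       -0.00035558,  0.00036324]), 'tau': array([-7.92372452e-05, -6.25445437e+01,  4.89039451e-02, -3.91601622e+01,
        1.61315594e-02,  9.98204254e-03, -4.56849398e-05]), 'position': array([0.27835649, 0.55919016, 0.23851354]), 'ee_rot': array([-0.37259895,  0.60156103,  0.37200737,  0.60075359]), 'ft_force': array([0.74968239, 0.4068794 , 0.1086324 ]), 'torque': array([ 0.04696875, -0.01601407,  0.03429532]), 'grip_width': 1.000739554861036} 0.008
[[-0.001 -0.895  0.446]
 [-0.001  0.446  0.895]
 [-1.    -0.    -0.001]]
scene 52.58336463548328 318.1240314929523 198.25001532455457 [-0.07077394  0.          0.          0.          0.        ]
[[0.833, -0.553, 0.015], [-0.219, -0.353, -0.91], [0.508, 0.754, -0.415]] [ 0.12509651 -0.81022918  0.49846128]
top 44.05285521736628 319.33396944157244 199.53112769551973 [-0.12781173  0.          0.          0.          0.        ]
[[0.013, -1.0, 0.005], [-0.996, -0.013, -0.086], [0.086, -0.004, -0.996]] [ 0.48856234 -0.06758267  1.29346625]
wrist 67.00551990720587 320.6276897708372 204.5484622617268 [-0.01096543  0.          0.          0.          0.        ]
[[ 0.001 -0.311  0.95  -0.136]
 [ 0.    -0.95  -0.311  0.08 ]
 [ 1.     0.    -0.001 -0.001]
 [ 0.     0.     0.     1.   ]]
```

View pics/scene0.png

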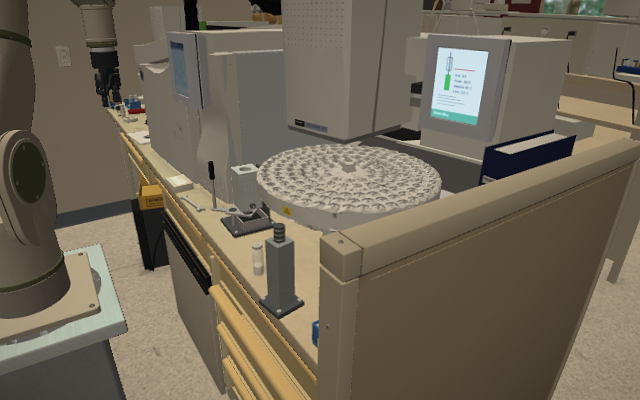

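View pics/top0.png

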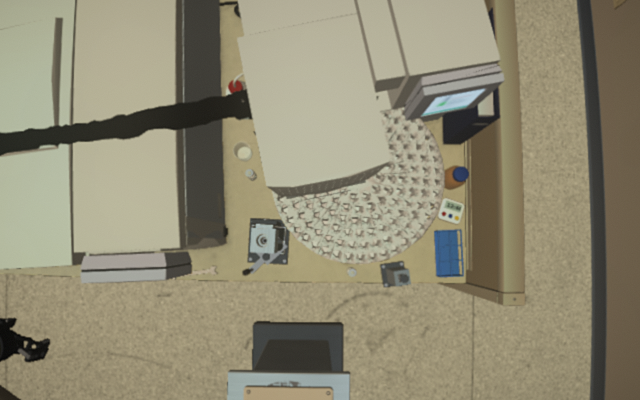

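View pics/wrist0.png

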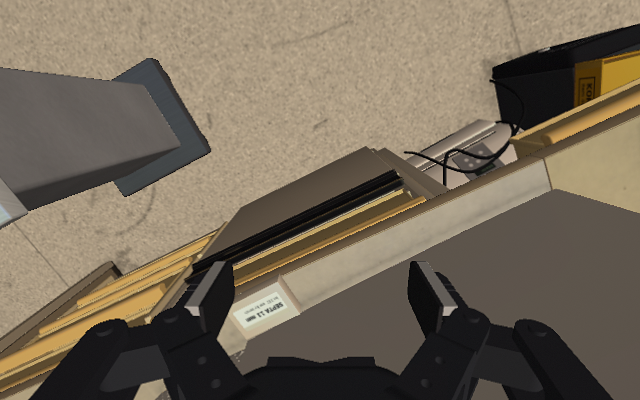

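The scene picture shows the fixture near (245,195), with the lever handle near (212,170) and the drift stand near (281,265). In the top picture the fixture is near (268,242), the lever end near (248,271) and the stand near (397,274). I'll zoom in next.

```bash
python3 - <<'E'
import cv2
a=cv2.imread("pics/top0.png")[205:295,230:430];cv2.imwrite("pics/topz.png",cv2.resize(a,None,fx=4,fy=4,interpolation=cv2.INTER_CUBIC))
a=cv2.imread("pics/scene0.png")[140:330,170:330];cv2.imwrite("pics/scz.png",cv2.resize(a,None,fx=3.1,fy=3.1,interpolation=cv2.INTER_CUBIC))
E
```

```text
(no output)
```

View pics/topz.png

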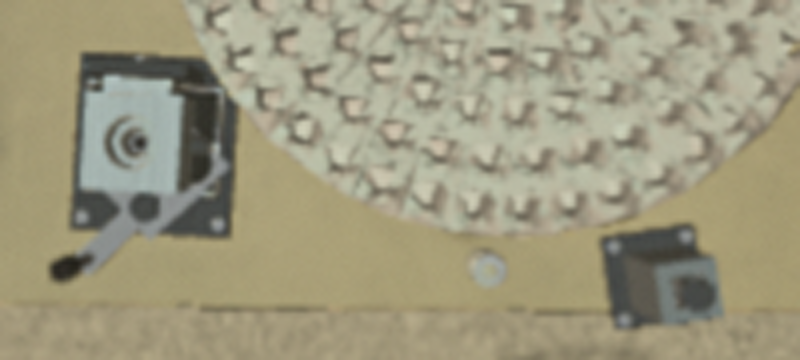

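View pics/scz.png

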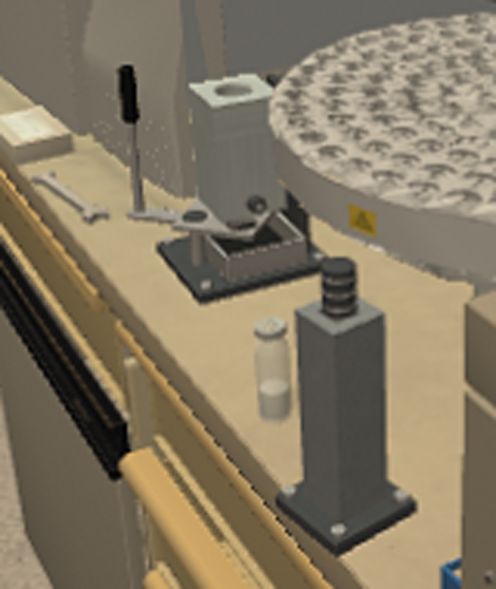

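```bash
python3 - <<'E'
from h import *
c=camera("top");s=camera("scene")
T=lambda u,v:(230+(u+.5)/4-.5,205+(v+.5)/4-.5)
S=lambda u,v:(170+(u+.5)/3.1-.5,140+(v+.5)/3.1-.5)
for n,p,z in [("bp1",(82,52),.01),("bp2",(238,62),.01),("bp3",(230,237),.01),("bp4",(72,228),.01),("bore",(128,141),.153),("handle",(65,268),.175),("blkBL",(80,190),.153),("blkBR",(180,193),.153),("drift",(697,293),.17),("vialtop",(488,268),.072),("standbp1",(602,238),.01),("sb2",(690,226),.01)]:
    print(n,onz(c,T(*p),z).round(4))
for n,p,z in [("bore",(238,90),.153),("handle",(126,70),.175),("drift",(338,265),.17),("vialtop",(270,327),.072)]:
    print("S",n,onz(s,S(*p),z).round(4))
# beaker at top (243,152)? vial at (251,175)
for p,z in [((243,151),.056),((251,174),.072),((351,272),.072)]: print(onz(c,p,z))
E
```

```text
bp1 [0.5497 0.1068 0.01  ]
bp2 [0.5446 0.0051 0.01  ]
bp3 [0.4314 0.0083 0.01  ]
bp4 [0.4356 0.1108 0.01  ]
bore [0.4919 0.0596 0.153 ]
handle [0.4198 0.0914 0.175 ]
blkBL [0.4634 0.0868 0.153 ]
blkBR [0.4626 0.0291 0.153 ]
drift [ 0.4098 -0.2661  0.17  ]
vialtop [ 0.4172 -0.1541  0.072 ]
standbp1 [ 0.4337 -0.2323  0.01  ]
sb2 [ 0.4419 -0.2896  0.01  ]
S bore [0.4956 0.0542 0.153 ]
S handle [0.4172 0.0847 0.175 ]
S drift [ 0.4092 -0.2698  0.17  ]
S vialtop [ 0.4158 -0.1599  0.072 ]
[0.7166509  0.12321821 0.056     ]
[0.65568991 0.09897111 0.072     ]
[ 0.41630907 -0.15258925  0.072     ]
```

```bash
python3 - <<'E'
from h import *
c=camera("top")
for z in (.1,.2,.3,.4): print(z,onz(c,(190,282),z),onz(c,(228,240),z),onz(c,(270,190),z))
E
```

```text
0.1 [0.38745611 0.23747042 0.1       ] [0.49048059 0.14709276 0.1       ] [0.61322696 0.04781044 0.1       ]
0.2 [0.39592776 0.21191016 0.2       ] [0.49031986 0.1291052  0.2       ] [0.60278137 0.0381417  0.2       ]
0.3 [0.4043994 0.1863499 0.3      ] [0.49015913 0.11111764 0.3       ] [0.59233577 0.02847297 0.3       ]
0.4 [0.41287105 0.16078963 0.4       ] [0.4899984  0.09313009 0.4       ] [0.58189018 0.01880423 0.4       ]
```

Emit:
play_rows(increments="-0.03 0 0 -0.1; -0.03 0 0 -0.14; 0 0 0 -0.14; 0 0 0 -0.1", hand=-1)

```text
clock: 0.7
position: [0.2781, 0.559, 0.3002]
ee_rot: [0.509, -0.492, -0.508, -0.49]
ft_force: [-0.9, 0.2, -0.9]
grip_width: 1.0
```

Emit:
play_rows(increments="0 -0.002 -0.035 0;0 -0.002 -0.035 0;0 -0.002 -0.035 0;0 -0.002 -0.035 0;0 -0.002 -0.035 0;0 -0.002 -0.035 0;0 -0.002 -0.035 0;0 -0.002 -0.035 0;0 0 0 0")

```text
clock: 1.6
position: [0.3049, 0.2693, 0.2995]
ee_rot: [-0.51, 0.491, 0.51, 0.489]
ft_force: [-0.2, 0.2, -0.5]
grip_width: 1.001
```

```bash
python3 - <<'E'
from h import *
o=get_obs();print(o["position"],o["joint_pos"].round(2))
for n in ["scene","top","wrist"]:
    c=camera(n);cv2.imwrite(f"pics/{n}1.png",c["img"])
E
```

```text
[0.3048834  0.26925323 0.29947306] [-0.85 -0.18  0.02  1.89  0.    1.44  0.77]
```

View pics/wrist1.png

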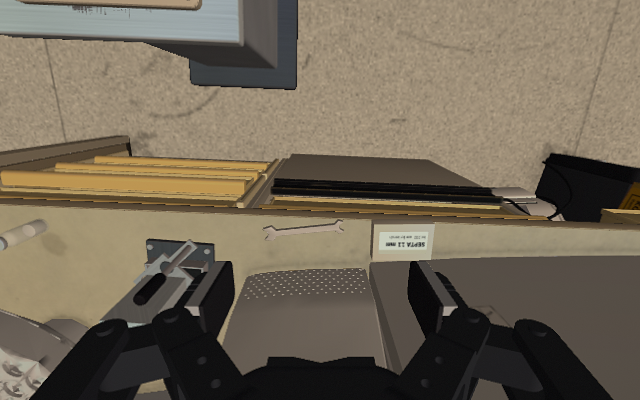

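View pics/top1.png

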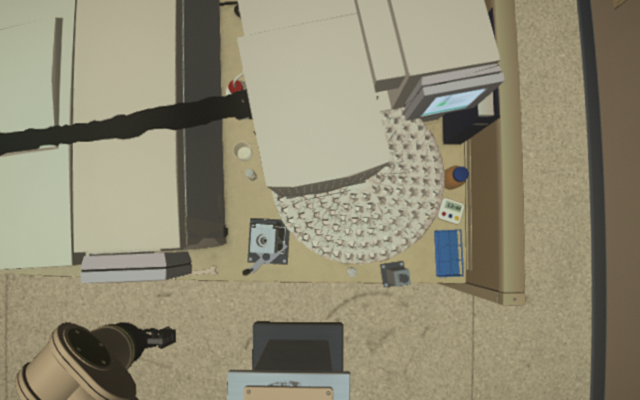

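View pics/scene1.png

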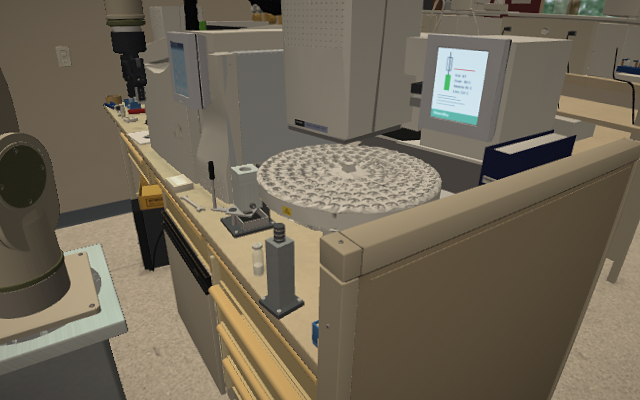

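The wrist view shows the fixture at the lower left, with its handle at about (155,290). The analyser's perforated panel lies below, from (245,270) to (370,268). I'll triangulate that panel's corner for clearance.

```bash
python3 - <<'E'
from h import *
a=cv2.imread("pics/top1.png")[235:295,70:270];cv2.imwrite("pics/topz1.png",cv2.resize(a,None,fx=4,fy=4,interpolation=cv2.INTER_CUBIC))
a=cv2.imread("pics/wrist1.png")[215:400,70:400];cv2.imwrite("pics/wz1.png",cv2.resize(a,None,fx=2.4,fy=2.4,interpolation=cv2.INTER_CUBIC))
E
```

```text
(no output)
```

View pics/topz1.png

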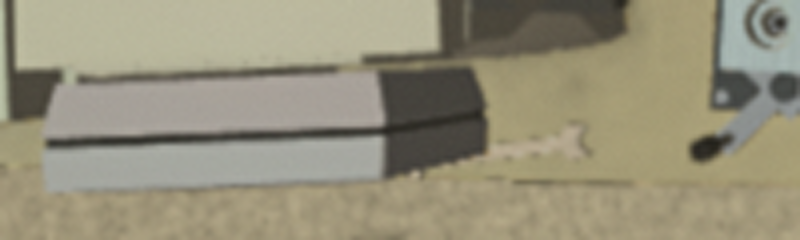

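View pics/wz1.png

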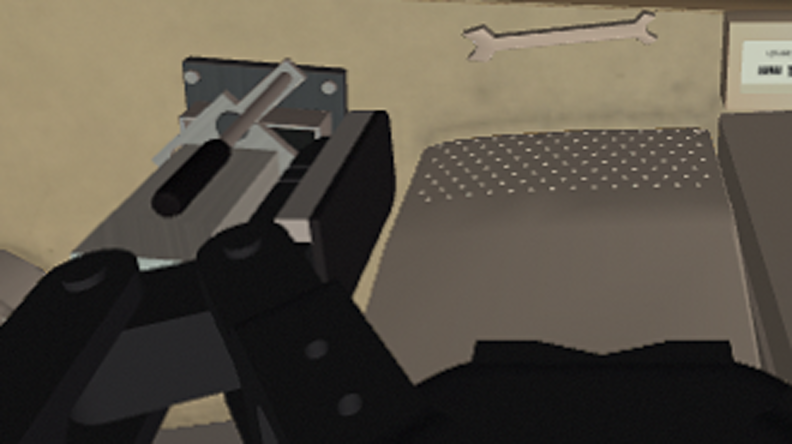

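```bash
python3 - <<'E'
from h import *
o=get_obs();c=camera("wrist");R,t=wristpose(c,o)
for p in [(248,274),(366,269),(222,345),(385,345)]:
  for z in (0,.05,.2): print(p,onz(c,p,z,R=R,t=t).round(3))
p=(155,300)
print("handle top",[onz(c,(139.5,298),.175,R=R,t=t).round(4)])
for u in [(146,237),(213,243),(212,261),(150,239)]: print(onz(c,u,.01,R=R,t=t).round(4))
E
```

```text
(248, 274) [0.49  0.162 0.   ]
(248, 274) [0.459 0.174 0.05 ]
(248, 274) [0.367 0.211 0.2  ]
(366, 269) [0.471 0.354 0.   ]
(366, 269) [0.443 0.344 0.05 ]
(366, 269) [0.358 0.315 0.2  ]
(222, 345) [0.637 0.111 0.   ]
(222, 345) [0.589 0.129 0.05 ]
(222, 345) [0.447 0.184 0.2  ]
(385, 345) [0.623 0.402 0.   ]
(385, 345) [0.577 0.387 0.05 ]
(385, 345) [0.44  0.341 0.2  ]
handle top [array([0.4159, 0.0942, 0.175 ])]
[0.4262 0.0086 0.01  ]
[0.4314 0.1116 0.01  ]
[0.4628 0.108  0.01  ]
[0.4293 0.0144 0.01  ]
```

Emit:
play_rows(increments="0 -0.006 -0.03 0;0 -0.008 -0.03 0;0 -0.008 -0.03 0;0 -0.008 -0.03 0;0 0 0 0")

```text
clock: 2.3
position: [0.3397, 0.1574, 0.2983]
ee_rot: [0.514, -0.487, -0.514, -0.483]
ft_force: [-0.5, 1.2, -0.7]
grip_width: 1.001
```

Emit:
play_rows(increments="0 -0.013 -0.023 -0.03;0 -0.013 -0.023 -0.03;0 -0.010 -0.02 0;0 0 0 0")

```text
clock: 2.7
position: [0.383, 0.0978, 0.2983]
ee_rot: [0.531, -0.47, -0.53, -0.465]
ft_force: [-0.6, -0.1, 0.1]
grip_width: 1.001
```

```bash
python3 - <<'E'
from h import *
from scipy.spatial.transform import Rotation as Ro
o=get_obs();print(o["position"],o["joint_pos"].round(2));print(Ro.from_quat(o["ee_rot"]).as_matrix().round(3))
c=camera("wrist");cv2.imwrite(f"pics/wrist2.png",c["img"])
import pickle;c["o"]=o;pickle.dump(c,open("w2.pkl","wb"))
E
```

```text
[0.3829714  0.09776839 0.2983232 ] [-0.72 -0.24  0.29  1.92  0.07  1.46  1.26]
[[-0.004 -0.992 -0.127]
 [-0.006 -0.127  0.992]
 [-1.     0.004 -0.005]]
```

View pics/wrist2.png

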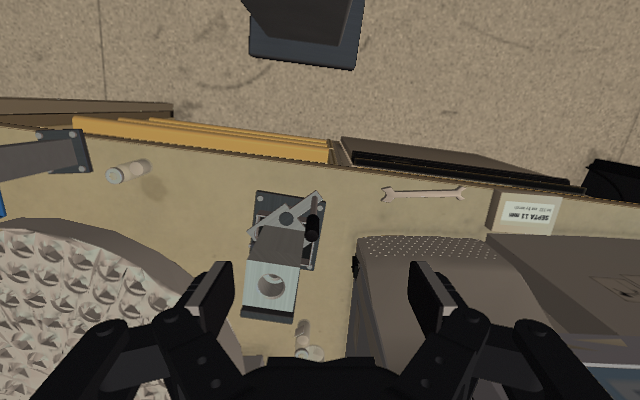

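The view shows the bore at about (271,286) and the black handle at about (313,230), both between the fingers. I'll zoom to get exact pixels.

```bash
python3 - <<'E'
import cv2
a=cv2.imread("pics/wrist2.png")[180:330,230:360];cv2.imwrite("pics/wz2.png",cv2.resize(a,None,fx=4,fy=4,interpolation=cv2.INTER_CUBIC))
E
```

```text
(no output)
```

View pics/wz2.png

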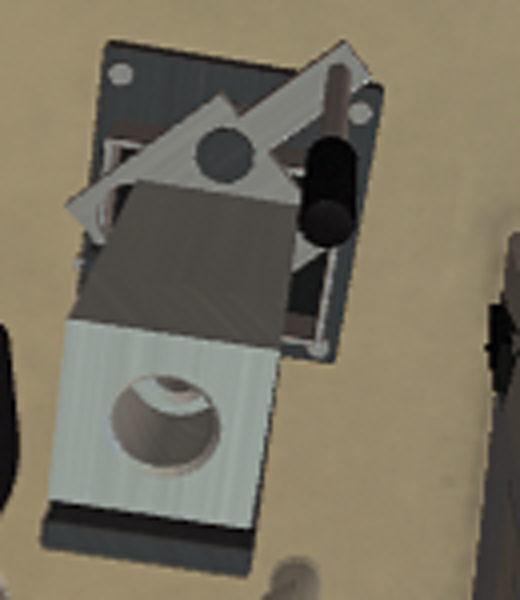

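```bash
python3 - <<'E'
from h import *
import pickle
c=pickle.load(open("w2.pkl","rb"));R,t=wristpose(c,c["o"])
P=lambda u,v:(230+(u+.5)/4-.5,180+(v+.5)/4-.5)
for n,p,z in [("handle",(327,223),.175),("bore",(165.5,424),.153),("c1",(70,319),.153),("c2",(280,350),.153),("c3",(252,526),.153),("c4",(50,501),.153),("piv",(224,155),.052),("b1",(107,41),.01),("b2",(383,90),.01)]: print(n,onz(c,P(*p),z,R=R,t=t).round(4))
E
```

```text
handle [0.418  0.0924 0.175 ]
bore [0.4916 0.0567 0.153 ]
c1 [0.4635 0.0295 0.153 ]
c2 [0.4653 0.0848 0.153 ]
c3 [0.5209 0.0829 0.153 ]
c4 [0.5202 0.0269 0.153 ]
piv [0.4519 0.0569 0.052 ]
b1 [0.4296 0.0071 0.01  ]
b2 [0.4351 0.1092 0.01  ]
```

Emit:
play_rows(increments="0 0 0 0.07;0 0 0 0.07;0 -0.018 -0.003 0;0 -0.018 -0.003 0;0 0 0 0", hand=-0.1)

```text
clock: 3.25
position: [0.4172, 0.102, 0.2976]
ee_rot: [-0.499, 0.504, 0.498, 0.498]
ft_force: [-0.1, 0.1, -0.1]
grip_width: 0.548
```

Emit:
play_rows(increments="0 0 -0.009 0;0.03 0 0 0;0.03 0 0 0;0.03 0 0 0;0 0 0 0")

```text
clock: 3.75
position: [0.4138, 0.0954, 0.2056]
ee_rot: [-0.501, 0.502, 0.5, 0.497]
ft_force: [0.0, 0.2, 0.3]
grip_width: 0.545
```

```bash
python3 - <<'E'
from h import *
o=get_obs();print(o["position"],o["ft_force"])
c=camera("wrist");cv2.imwrite(f"pics/wrist3.png",c["img"])
E
```

```text
[0.41375655 0.09540088 0.20558959] [0.04115689 0.1699241  0.28899601]
```

View pics/wrist3.png

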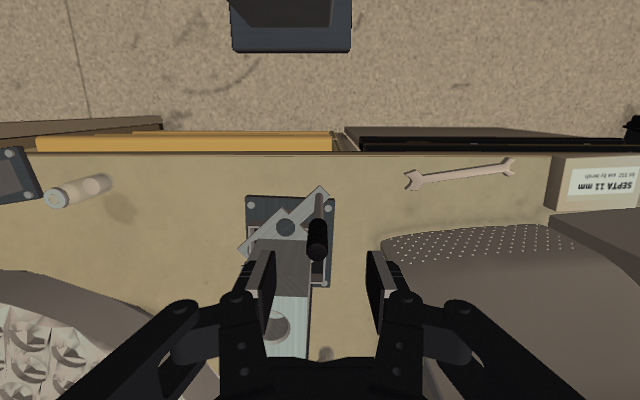

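The handle top at about (317,250) sits between the pads, so I'm descending.

Emit:
play_rows(increments="0.02 -0.004 -0.003 0;0.02 0 0 0;0.02 0 0 0;0 0 0 0")

```text
clock: 4.2
position: [0.4216, 0.0949, 0.1539]
ee_rot: [0.502, -0.498, -0.499, -0.501]
ft_force: [-1.3, 0.9, 0.2]
grip_width: 0.55
```

Emit:
play_rows(increments="0 0 0 0;0 0 0 0;0 0 0 0;0 0 0 0;0 0 0 0;0 0 0 0", hand=1, squeeze=20)

```text
clock: 4.8
position: [0.4232, 0.0945, 0.1581]
ee_rot: [0.503, -0.496, -0.498, -0.502]
ft_force: [4.3, -0.3, -12.0]
grip_width: 0.152
```

```bash
python3 - <<'E'
from h import *
o=get_obs();print(o["position"],o["ft_force"],o["grip_width"])
c=camera("wrist");cv2.imwrite(f"pics/wrist4.png",c["img"])
E
```

```text
[0.4231924  0.094519   0.15811079] [  4.28861444  -0.29180035 -12.03802009] 0.15241302153966838
```

View pics/wrist4.png

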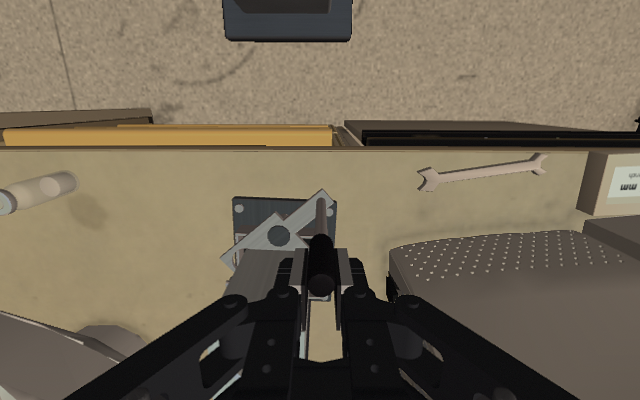

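Emit:
play_rows(increments="0 0.003 -0.0045 0;0 0.003 -0.0050 0;0 0.0025 -0.0055 0;0 0.002 -0.0055 0;0 0.0015 -0.0055 0;0 0.001 -0.0055 0;0 0 0 0")

```text
clock: 5.55
position: [0.4045, 0.0722, 0.1581]
ee_rot: [-0.501, 0.493, 0.506, 0.499]
ft_force: [4.2, -3.4, -11.5]
grip_width: 0.155
```

```bash
python3 - <<'E'
from h import *
o=get_obs();print(o["position"],o["ft_force"],o["grip_width"])
c=camera("wrist");cv2.imwrite(f"pics/wrist5.png",c["img"])
E
```

```text
[0.40451792 0.07224388 0.15811871] [  4.24366778  -3.41975215 -11.54735875] 0.1546365733735
```

View pics/wrist5.png

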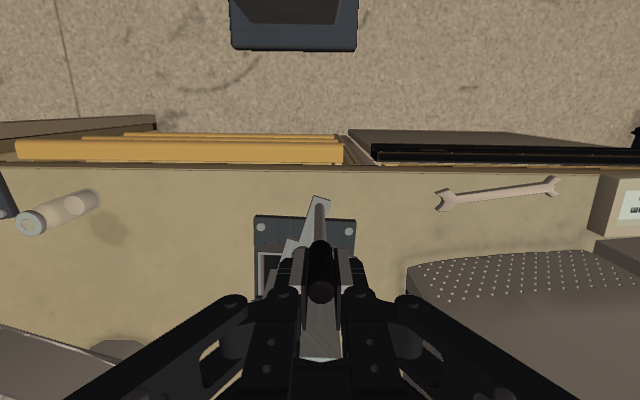

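Emit:
play_rows(increments="0 0.001 -0.006 0;0 0.0005 -0.006 0;0 0 -0.003 0;0 0 0 0")

```text
clock: 6.0
position: [0.4007, 0.0602, 0.1581]
ee_rot: [-0.5, 0.492, 0.51, 0.498]
ft_force: [1.4, -0.5, -11.4]
grip_width: 0.156
```

```bash
python3 - <<'E'
from h import *
o=get_obs();print(o["position"],o["ft_force"],o["grip_width"])
c=camera("wrist");cv2.imwrite(f"pics/wrist6.png",c["img"])
a=c["img"][180:330,230:400];cv2.imwrite("pics/wz6.png",cv2.resize(a,None,fx=4,fy=4,interpolation=cv2.INTER_CUBIC))
E
```

```text
[0.40074925 0.0602355  0.15811537] [  1.3802437   -0.50008332 -11.4452701 ] 0.1561800939343454
```

View pics/wz6.png

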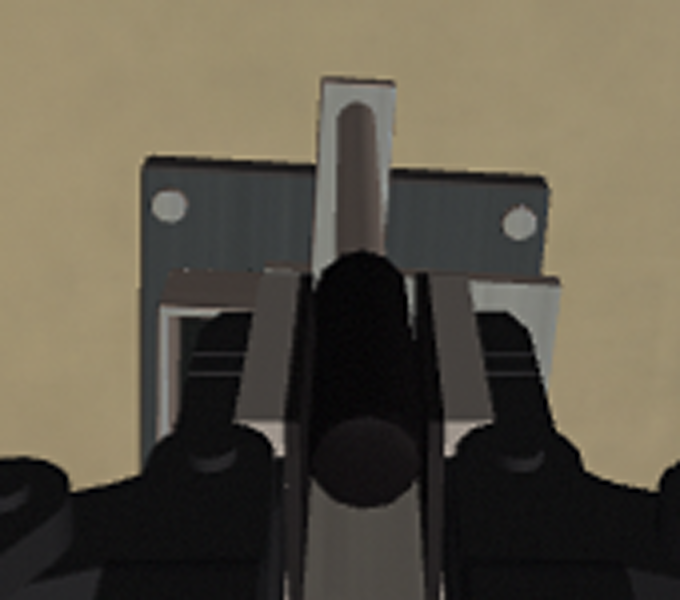

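The lever looks nearly square. I'll release it, rise and check.

Emit:
play_rows(increments="0 0 0 0;0 0 0 0;0 0 0 0;0 0 0 0;-0.03 0 0 0;-0.04 0 0 0;-0.04 0 0 0;0 0 0 0", hand=-0.1)

```text
clock: 6.85
position: [0.4032, 0.0583, 0.2753]
ee_rot: [-0.501, 0.491, 0.508, 0.5]
ft_force: [0.4, -0.6, -0.3]
grip_width: 0.551
```

```bash
python3 - <<'E'
from h import *
o=get_obs();print(o["position"],o["ft_force"],o["grip_width"],o["ee_rot"])
c=camera("wrist");cv2.imwrite(f"pics/wrist7.png",c["img"])
import pickle;c["o"]=o;pickle.dump(c,open("w7.pkl","wb"))
a=c["img"][180:330,230:400];cv2.imwrite("pics/wz7.png",cv2.resize(a,None,fx=4,fy=4,interpolation=cv2.INTER_CUBIC))
E
```

```text
[0.40320569 0.05832083 0.27534548] [ 0.44791757 -0.6404215  -0.2834199 ] 0.551202632005833 [-0.50096886  0.49119469  0.50787578  0.49982015]
```

View pics/wz7.png

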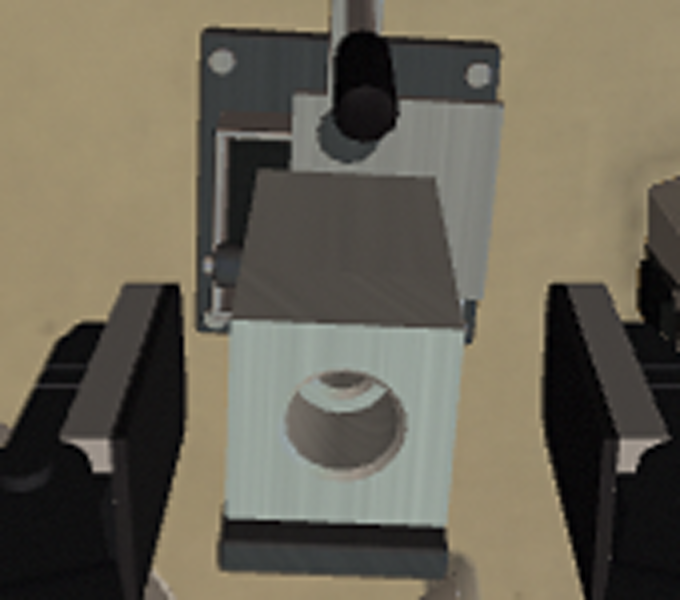

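```bash
python3 - <<'E'
from h import *
import pickle
c=pickle.load(open("w7.pkl","rb"));R,t=wristpose(c,c["o"])
P=lambda u,v:(230+(u+.5)/4-.5,180+(v+.5)/4-.5)
q={}
for n,p,z in [("handle",(365,112),.175),("bore",(346,424),.153),("c1",(232,318),.153),("c2",(463,327),.153),("c3",(446,526),.153),("c4",(226,519),.153),("b1",(205,29),.01),("b2",(498,42),.01),("p1",(294,95),.051),("p2",(502,103),.051)]: q[n]=onz(c,P(*p),z,R=R,t=t);print(n,q[n].round(4))
a=lambda u,v:np.degrees(np.arctan2(q[v][0]-q[u][0],q[v][1]-q[u][1]))
print(a("c1","c2"),a("c4","c3"),a("b1","b2"),a("p1","p2"), a("c4","c1")-90, a("c3","c2")-90)
E
```

```text
handle [0.403  0.0596 0.175 ]
bore [0.4918 0.0569 0.153 ]
c1 [0.4628 0.0293 0.153 ]
c2 [0.4646 0.0846 0.153 ]
c3 [0.5217 0.0828 0.153 ]
c4 [0.52   0.0268 0.153 ]
b1 [0.4298 0.0078 0.01  ]
b2 [0.4329 0.1085 0.01  ]
p1 [0.4398 0.0399 0.051 ]
p2 [0.4415 0.1053 0.051 ]
1.9018904371000656 1.743470023082235 1.8112368143187794 1.5436656418259016 -177.52977784997864 -178.16574540371315
```

The checks agree: the plate edge is at 1.5° and the block edges at about 1.8°, so the lever is square within about 0.01 rad. Next is the drift.

```bash
cat > go.py <<'E'
from h import *
import sys
from scipy.spatial.transform import Rotation as Ro
o=get_obs();p=o["position"];M=Ro.from_quat(o["ee_rot"]).as_matrix()
print("pos",p.round(4),"q",o["joint_pos"].round(2),"F",o["ft_force"].round(1),"w",round(o["grip_width"],3),"yaw z",np.degrees(np.arctan2(M[1,2],M[0,2])).round(1),"tilt",np.degrees(np.arccos(-M[2,0])).round(2))
if len(sys.argv)>3:
    d=np.array([float(a) for a in sys.argv[1:4]])-p
    print("tool delta",(M.T@d).round(4))
E
python3 go.py .41 -.267 .30
```

```text
pos [0.4024 0.0581 0.273 ] q [-0.65 -0.21  0.35  1.95  0.06  1.39  1.27] F [ 0.5 -0.5 -0.7] w 0.55 yaw z 91.0 tilt 0.83
tool delta [-0.0317 -0.0018 -0.3248]
```

Emit:
play_rows(increments="-0.02 0 -0.02 0;-0.012 0 -0.03 0;0 0 -0.035 0;0 0 -0.035 0;0 0 -0.035 0;0 0 -0.035 0;0 0 -0.035 0;0 0 -0.035 0;0 0 -0.035 0;0 0 -0.02 0;0 0 0 0")

```text
clock: 8.0
position: [0.4052, -0.2688, 0.2928]
ee_rot: [-0.5, 0.494, 0.51, 0.495]
ft_force: [-0.0, 0.9, -0.3]
grip_width: 0.55
```

```bash
python3 go.py .41 -.267 .30;python3 - <<'E'
from h import *
o=get_obs();c=camera("wrist");cv2.imwrite(f"pics/wrist8.png",c["img"])
import pickle;c["o"]=o;pickle.dump(c,open("w8.pkl","wb"))
E
```

```text
pos [ 0.4052 -0.2688  0.2928] q [-0.43 -0.05  0.91  1.76  0.03  1.42  2.07] F [-0.   0.9 -0.3] w 0.55 yaw z 91.2 tilt 0.81
tool delta [-0.0072 -0.0048  0.0018]
```

View pics/wrist8.png

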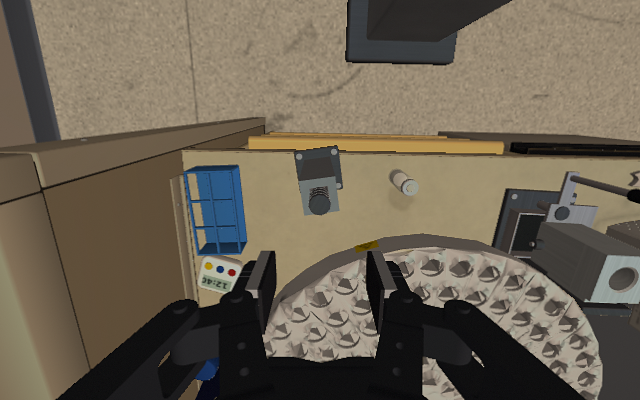

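```bash
python3 - <<'E'
import cv2
a=cv2.imread("pics/wrist8.png")[140:240,270:370];cv2.imwrite("pics/wz8.png",cv2.resize(a,None,fx=6,fy=6,interpolation=cv2.INTER_CUBIC))
E
```

```text
(no output)
```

View pics/wz8.png

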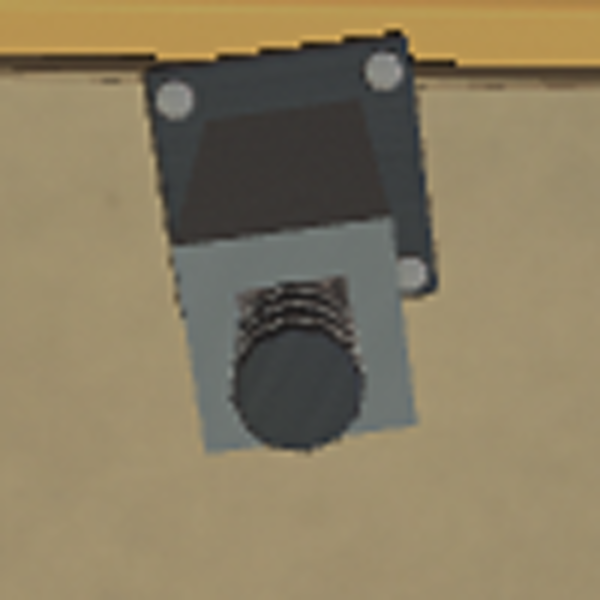

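```bash
python3 - <<'E'
from h import *
import pickle
c=pickle.load(open("w8.pkl","rb"));R,t=wristpose(c,c["o"])
P=lambda u,v:(270+(u+.5)/6-.5,140+(v+.5)/6-.5)
for n,p,z in [("head",(298,388),.17),("hl",(231,388),.17),("hr",(366,388),.17),("c1",(172,246),.14),("c2",(392,216),.14),("c3",(415,424),.14),("c4",(205,452),.14)]: print(n,onz(c,P(*p),z,R=R,t=t).round(4))
E
python3 go.py .409 -.268 .2
```

```text
head [ 0.4081 -0.2691  0.17  ]
hl [ 0.4083 -0.2792  0.17  ]
hr [ 0.4079 -0.2589  0.17  ]
c1 [ 0.3936 -0.2899  0.14  ]
c2 [ 0.3879 -0.2541  0.14  ]
c3 [ 0.4236 -0.2489  0.14  ]
c4 [ 0.4292 -0.2843  0.14  ]
pos [ 0.4053 -0.2675  0.2927] q [-0.43 -0.05  0.91  1.76  0.03  1.43  2.07] F [-0.8  1.2 -0.7] w 0.55 yaw z 91.3 tilt 0.85
tool delta [ 0.0926 -0.0045 -0.0016]
```

Emit:
play_rows(increments="0.03 -0.003 -0.0015 0;0.035 0 0 0;0.035 0 0 0;0.02 0 0 0;0 0 0 0")

```text
clock: 8.55
position: [0.4081, -0.2613, 0.1664]
ee_rot: [-0.501, 0.492, 0.513, 0.494]
ft_force: [-0.0, 0.2, 1.1]
grip_width: 0.551
```

```bash
python3 go.py .4083 -.269 .152;python3 - <<'E'
from h import *
o=get_obs();c=camera("wrist");cv2.imwrite(f"pics/wrist9.png",c["img"])
E
```

```text
pos [ 0.4081 -0.2613  0.1664] q [-0.4   0.1   0.94  1.94 -0.1   1.16  2.18] F [-0.   0.2  1.1] w 0.551 yaw z 91.6 tilt 1.01
tool delta [ 0.0143 -0.0001 -0.0079]
```

View pics/wrist9.png

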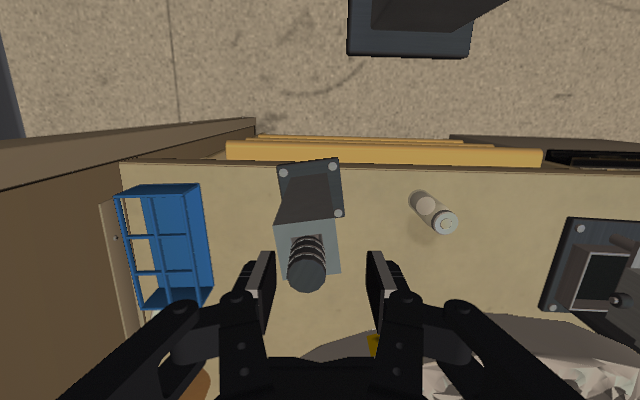

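Emit:
play_rows(increments="0 0 -0.007 0;0.007 0 -0.001 0;0.006 0 0 0;0 0 0 0")

```text
clock: 9.0
position: [0.411, -0.2699, 0.1568]
ee_rot: [-0.503, 0.49, 0.512, 0.495]
ft_force: [-0.7, 0.2, 0.2]
grip_width: 0.55
```

Emit:
play_rows(increments="0 0 0 0;0 0 0 0;0 0 0 0;0 0 0 0;0 0 0 0", hand=1, squeeze=50)

```text
clock: 9.5
position: [0.4112, -0.2699, 0.1574]
ee_rot: [-0.503, 0.49, 0.512, 0.495]
ft_force: [0.3, 0.2, -1.4]
grip_width: 0.213
```

```bash
python3 go.py .4083 -.269 .30;python3 - <<'E'
from h import *
o=get_obs();c=camera("wrist");cv2.imwrite(f"pics/wrist10.png",c["img"][130:370,190:450])
E
```

```text
pos [ 0.4112 -0.2699  0.1574] q [-0.37  0.14  0.94  1.94 -0.14  1.13  2.23] F [ 0.3  0.2 -1.4] w 0.213 yaw z 91.7 tilt 0.81
tool delta [-0.1426  0.0033  0.003 ]
```

View pics/wrist10.png

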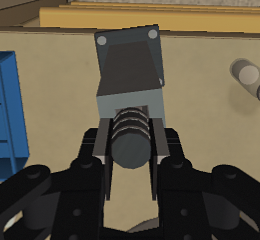

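Emit:
play_rows(increments="-0.01 0 0 0;-0.02 0 0 0;-0.02 0 0 0;-0.02 0 0 0;-0.02 0 0 0;-0.02 0 0 0;-0.025 0 0 0;-0.02 0 0 0;0 0 0 0")

```text
clock: 10.45
position: [0.41, -0.2733, 0.3232]
ee_rot: [-0.502, 0.491, 0.51, 0.496]
ft_force: [0.7, -0.7, -2.9]
grip_width: 0.209
```

```bash
python3 go.py .492 .0565 .31;python3 - <<'E'
from h import *
c=camera("wrist");cv2.imwrite(f"pics/wrist11.png",c["img"])
c=camera("scene");cv2.imwrite(f"pics/scene11.png",c["img"])
E
```

```text
pos [ 0.41   -0.2733  0.3232] q [-0.44 -0.04  0.93  1.69  0.02  1.48  2.09] F [ 0.7 -0.7 -2.9] w 0.209 yaw z 91.5 tilt 0.77
tool delta [ 0.0173 -0.0905  0.3273]
```

View pics/wrist11.png

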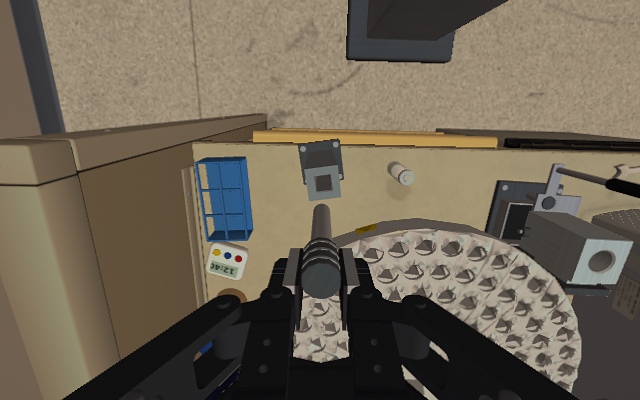

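View pics/scene11.png

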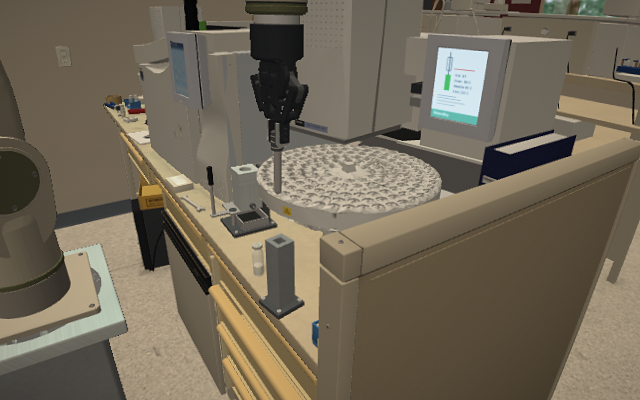

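```bash
python3 - <<'E'
from h import *
from scipy.spatial.transform import Rotation as Ro
a=cv2.imread("pics/wrist11.png")[190:310,260:380];cv2.imwrite("pics/wz11.png",cv2.resize(a,None,fx=5,fy=5,interpolation=cv2.INTER_CUBIC))
E
```

```text
(no output)
```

View pics/wz11.png

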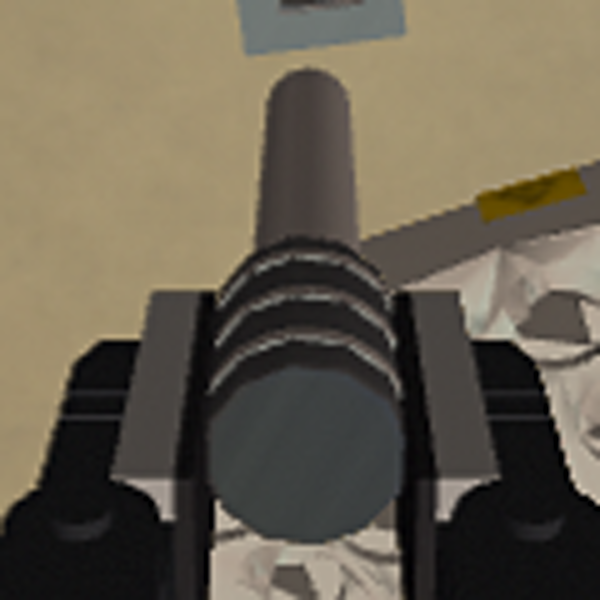

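Emit:
play_rows(increments="0 -0.008 0.02 0;0 -0.009 0.034 0;0 -0.009 0.034 0;0 -0.009 0.034 0;0 -0.009 0.034 0;0 -0.009 0.034 0;0 -0.009 0.034 0;0 -0.009 0.034 0;0 -0.009 0.034 0;0 -0.005 0.02 0;0 0 0 0;0 0 0 0")

```text
clock: 11.75
position: [0.4825, 0.0523, 0.3108]
ee_rot: [-0.496, 0.499, 0.514, 0.491]
ft_force: [-0.4, -0.6, -1.8]
grip_width: 0.217
```

```bash
python3 go.py .492 .0565 .31; python3 - <<'E'
from h import *
c=camera("wrist");T=np.array(c["tool_from_camera"])
def tool(p,x):
    q=cv2.undistortPoints(np.array([[p]],float),K(c),np.array(c["distortion"],float))[0,0]
    d=T[:3,:3]@np.array([q[0],q[1],1]);o=T[:3,3];return o+d*(x-o[0])/d[0]
P=lambda u,v:(260+(u+.5)/5-.5,190+(v+.5)/5-.5)
print(tool(P(305.5,454),-.0126),tool(P(207,454),-.0126),tool(P(404,454),-.0126),tool(P(305.5,543),-.0126),tool(P(305.5,366),-.0126))
print("tip rim",tool(P(308,68),.0914), "shank edges", tool(P(265,105),.085),tool(P(350,105),.085))
cv2.imwrite("pics/wrist12.png",c["img"])
a=c["img"][150:360,200:440];cv2.imwrite("pics/wz12.png",cv2.resize(a,None,fx=2.8,fy=2.8,interpolation=cv2.INTER_CUBIC))
import pickle;c["o"]=get_obs();pickle.dump(c,open("w12.pkl","wb"))
E
```

```text
pos [0.4825 0.0523 0.3108] q [-0.72 -0.02  0.53  1.71 -0.01  1.47  1.4 ] F [-0.4 -0.6 -1.8] w 0.217 yaw z 91.2 tilt 1.54
tool delta [ 0.0006 -0.0096  0.004 ]
[-0.0126      0.00265322 -0.0002716 ] [-0.0126      0.00264104 -0.00949428] [-0.0126      0.0026616   0.00894906] [-0.0126     -0.00711871 -0.00026899] [-0.0126      0.01191094 -0.00027407]
tip rim [ 9.14000000e-02  7.16025584e-03 -6.71822525e-06] shank edges [ 0.085       0.00319545 -0.00666481] [0.085      0.00320471 0.00649789]
```

View pics/wz12.png

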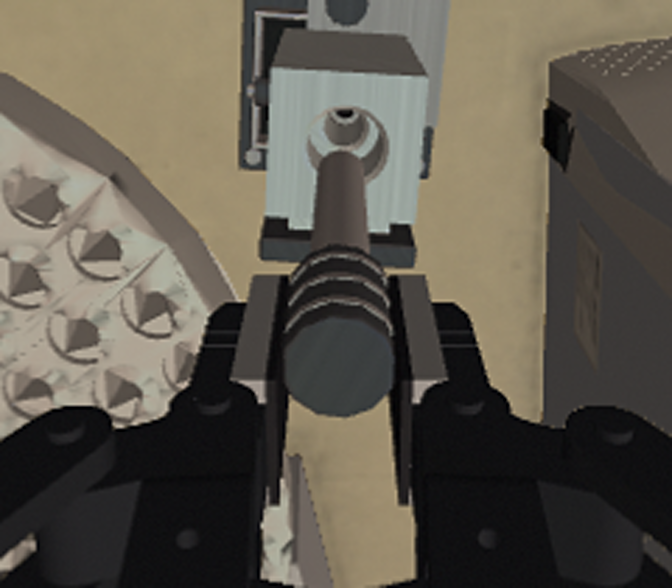

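```bash
cat > tip.py <<'E'
from h import *
from scipy.spatial.transform import Rotation as Ro
o=get_obs();p=o["position"];M=Ro.from_quat(o["ee_rot"]).as_matrix()
tip=p+M@[.0914,.0025,-.0002];head=p+M@[.0024,.0025,-.0002]
print("pos",p.round(4),"tip",tip.round(4),"headc",head.round(4),"F",o["ft_force"].round(1),"w",round(o["grip_width"],3),"x axis",M[:,0].round(3),"yaw",np.degrees(np.arctan2(M[1,2],M[0,2])).round(1))
print("tool delta tip->bore",(M.T@(np.array([.492,.0565,tip[2]])-tip)).round(4))
E
python3 tip.py; python3 - <<'E'
from h import *
import pickle
c=pickle.load(open("w12.pkl","rb"));R,t=wristpose(c,c["o"])
P=lambda u,v:(200+(u+.5)/2.8-.5,150+(v+.5)/2.8-.5)
for n,p,z in [("c1",(273,68),.153),("c2",(429,76),.153),("c4",(264,222),.153),("c3",(414,228),.153),("borerim L",(306,142),.153),("R",(389,142),.153)]: print(n,onz(c,P(*p),z,R=R,t=t).round(4))
E
```

```text
pos [0.4824 0.0523 0.3108] tip [0.4776 0.053  0.2195] headc [0.4798 0.0521 0.3084] F [-0.  -1.  -1.5] w 0.211 x axis [-0.025  0.01  -1.   ] yaw 91.2
tool delta tip->bore [-0.0003 -0.0145  0.0032]
c1 [0.4627 0.0298 0.153 ]
c2 [0.4646 0.0852 0.153 ]
c4 [0.5211 0.0263 0.153 ]
c3 [0.5225 0.0825 0.153 ]
borerim L [0.4897 0.0417 0.153 ]
R [0.4892 0.0719 0.153 ]
```

Emit:
play_rows(increments="0 -0.008 0.002 0;0 -0.007 0.0015 0;0.02 0 0 0;0.02 0 0 0;0.01 0 0 0;0 0 0 0")

```text
clock: 12.4
position: [0.4992, 0.0524, 0.2592]
ee_rot: [-0.495, 0.5, 0.512, 0.493]
ft_force: [-0.1, 0.4, -0.9]
grip_width: 0.209
```

```bash
python3 tip.py; python3 - <<'E'
from h import *
c=camera("wrist")
a=c["img"][150:360,200:440];cv2.imwrite("pics/wz13.png",cv2.resize(a,None,fx=2.8,fy=2.8,interpolation=cv2.INTER_CUBIC))
c=camera("scene")
a=c["img"][130:250,180:320];cv2.imwrite("pics/sz13.png",cv2.resize(a,None,fx=4,fy=4,interpolation=cv2.INTER_CUBIC))
E
```

```text
pos [0.4992 0.0524 0.2592] tip [0.4945 0.0531 0.1679] headc [0.4966 0.0522 0.2569] F [-0.1  0.4 -0.9] w 0.209 x axis [-0.023  0.01  -1.   ] yaw 90.8
tool delta tip->bore [0.0001 0.0025 0.0034]
```

View pics/wz13.png

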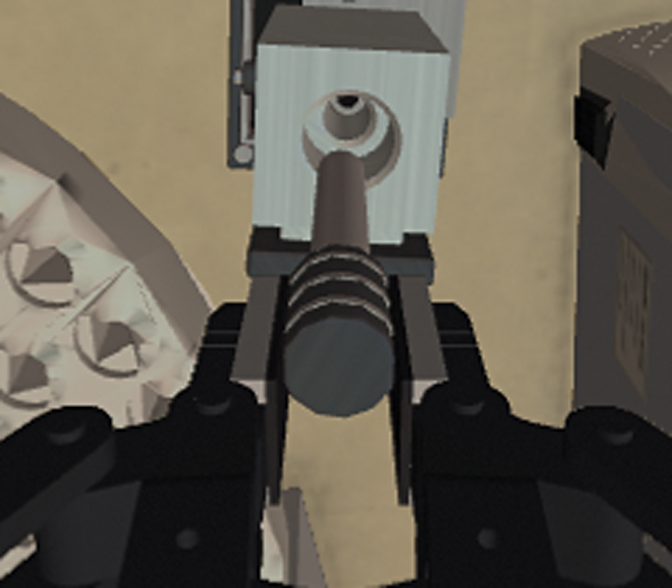

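View pics/sz13.png

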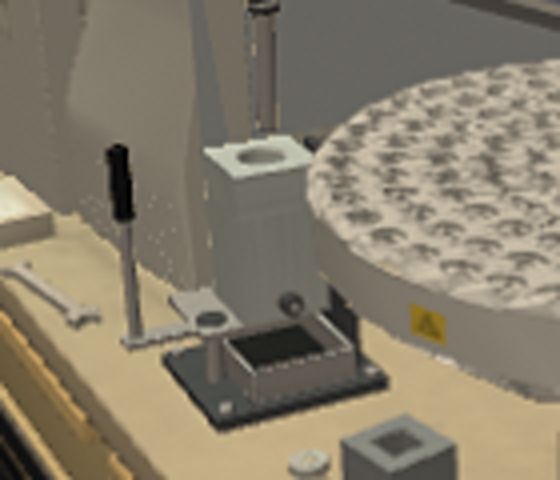

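Emit:
play_rows(increments="0 0.003 0.004 0;0 0 0 0")

```text
clock: 12.7
position: [0.4972, 0.0569, 0.2623]
ee_rot: [-0.496, 0.499, 0.511, 0.495]
ft_force: [0.3, 0.3, -1.0]
grip_width: 0.207
```

```bash
python3 tip.py; python3 - <<'E'
from h import *
c=camera("scene");P=lambda u,v:((u+.5)/4+180-.5,(v+.5)/4+130-.5)
print(onz(c,P(262,155),.153)); print("px of bore est",(proj(c,[.492,.0565,.153])-[180,130])*4)
print("px tip est",(proj(c,[.492,.0565,.167])-[180,130])*4)
a=c["img"][130:250,180:320];cv2.imwrite("pics/sz14.png",cv2.resize(a,None,fx=4,fy=4,interpolation=cv2.INTER_CUBIC))
E
```

```text
pos [0.4972 0.0569 0.2623] tip [0.4929 0.0577 0.171 ] headc [0.4947 0.0567 0.2599] F [ 0.3  0.3 -1. ] w 0.207 x axis [-0.019  0.012 -1.   ] yaw 90.7
tool delta tip->bore [ 0.      0.001  -0.0012]
[0.49377298 0.05789729 0.153     ]
px of bore est [[258.77030082 154.71093664]]
px tip est [[257.41600144 133.00521583]]
```

View pics/sz14.png

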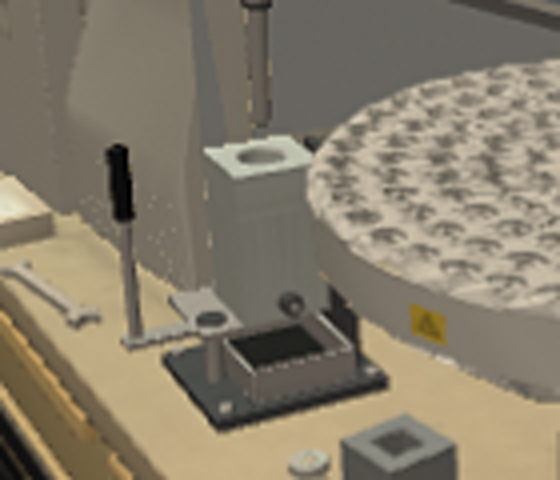

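Emit:
play_rows(increments="0.01 0 -0.001 0;0.015 0 0 0;0.015 0 0 0;0 0 0 0")

```text
clock: 13.15
position: [0.497, 0.0561, 0.2208]
ee_rot: [-0.496, 0.498, 0.511, 0.496]
ft_force: [-0.7, 0.4, -1.2]
grip_width: 0.212
```

```bash
python3 tip.py; python3 - <<'E'
from h import *
c=camera("wrist")
a=c["img"][150:360,200:440];cv2.imwrite("pics/wz15.png",cv2.resize(a,None,fx=2.8,fy=2.8,interpolation=cv2.INTER_CUBIC))
E
```

```text
pos [0.497  0.0561 0.2208] tip [0.493  0.057  0.1295] headc [0.4945 0.0559 0.2185] F [-0.7  0.4 -1.2] w 0.212 x axis [-0.017  0.013 -1.   ] yaw 90.8
tool delta tip->bore [ 0.      0.001  -0.0005]
```

View pics/wz15.png

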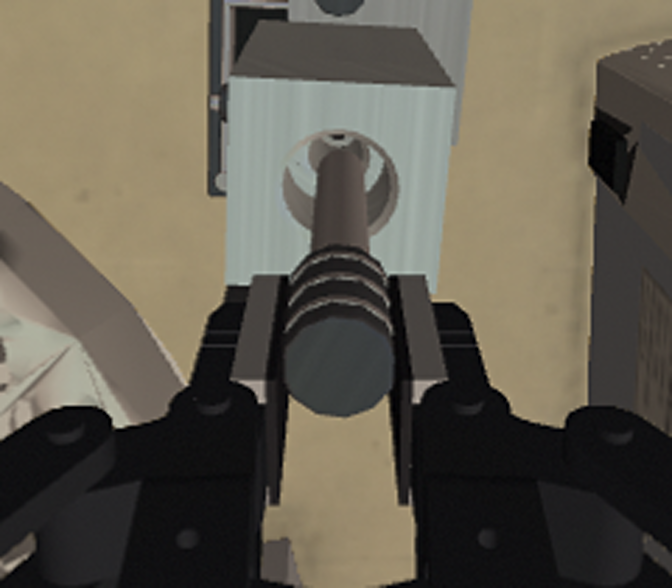

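Emit:
play_rows(increments="0.005 0 0 0;0.005 0 0 0;0.005 0 0 0;0.005 0 0 0;0 0 0 0")

```text
clock: 13.7
position: [0.4974, 0.0558, 0.2017]
ee_rot: [-0.496, 0.497, 0.51, 0.496]
ft_force: [-0.3, -0.4, -2.4]
grip_width: 0.217
```

```bash
python3 tip.py
```

```text
pos [0.4974 0.0558 0.2017] tip [0.4935 0.0567 0.1104] headc [0.4948 0.0556 0.1994] F [-0.3 -0.4 -2.4] w 0.217 x axis [-0.015  0.013 -1.   ] yaw 90.7
tool delta tip->bore [ 0.      0.0015 -0.0002]
```

Emit:
play_rows(increments="0.006 0.001 0 0;0.006 0.001 0 0;0.005 0 0 0;0.005 0 0 0;0 0 0 0")

```text
clock: 14.2
position: [0.4961, 0.0562, 0.1788]
ee_rot: [-0.497, 0.496, 0.51, 0.497]
ft_force: [-1.4, -0.3, -1.0]
grip_width: 0.208
```

```bash
python3 tip.py
```

```text
pos [0.4961 0.0562 0.1788] tip [0.4925 0.0572 0.0874] headc [0.4935 0.056  0.1764] F [-1.4 -0.3 -1. ] w 0.208 x axis [-0.012  0.013 -1.   ] yaw 90.7
tool delta tip->bore [-0.      0.0005 -0.0007]
```

Emit:
play_rows(increments="0.004 0 0 0;0.004 0 0 0;0.004 0 0 0;0 0 0 0")

```text
clock: 14.6
position: [0.4965, 0.0562, 0.1674]
ee_rot: [-0.497, 0.496, 0.509, 0.498]
ft_force: [-2.3, -0.5, -2.3]
grip_width: 0.214
```

```bash
python3 tip.py
```

```text
pos [0.4965 0.0562 0.1674] tip [0.493  0.0572 0.076 ] headc [0.494 0.056 0.165] F [-2.3 -0.5 -2.3] w 0.214 x axis [-0.011  0.014 -1.   ] yaw 90.7
tool delta tip->bore [ 0.      0.001  -0.0007]
```

Emit:
play_rows(increments="0 0 0 0;0 0 0 0;0 0 0 0;0 0 0 0;-0.02 0 0 0;-0.03 0 0 0;-0.02 0 0 0;0 0 0 0", hand=0)

```text
clock: 15.4
position: [0.4975, 0.056, 0.2395]
ee_rot: [-0.497, 0.495, 0.509, 0.498]
ft_force: [0.5, -0.3, 0.1]
grip_width: 0.502
```

Emit:
play_rows(increments="0 0 0 0;0 0 0 0;0 0 0 0;0 0 0 0;0 0 0 0", hand=1)

```text
clock: 15.9
position: [0.4966, 0.056, 0.2369]
ee_rot: [-0.497, 0.496, 0.51, 0.497]
ft_force: [0.2, 0.2, 0.4]
grip_width: -0.003
```

```bash
python3 tip.py; python3 - <<'E'
from h import *
import pickle
o=get_obs();c=camera("wrist");c["o"]=o;pickle.dump(c,open("w16.pkl","wb"))
a=c["img"][150:360,200:440];cv2.imwrite("pics/wz16.png",cv2.resize(a,None,fx=2.8,fy=2.8,interpolation=cv2.INTER_CUBIC))
c=camera("scene")
a=c["img"][130:250,180:320];cv2.imwrite("pics/sz16.png",cv2.resize(a,None,fx=4,fy=4,interpolation=cv2.INTER_CUBIC))
E
```

```text
pos [0.4966 0.056  0.2369] tip [0.4929 0.057  0.1456] headc [0.494  0.0558 0.2345] F [0.2 0.2 0.4] w -0.003 x axis [-0.013  0.014 -1.   ] yaw 90.8
tool delta tip->bore [ 0.      0.0009 -0.0005]
```

View pics/wz16.png

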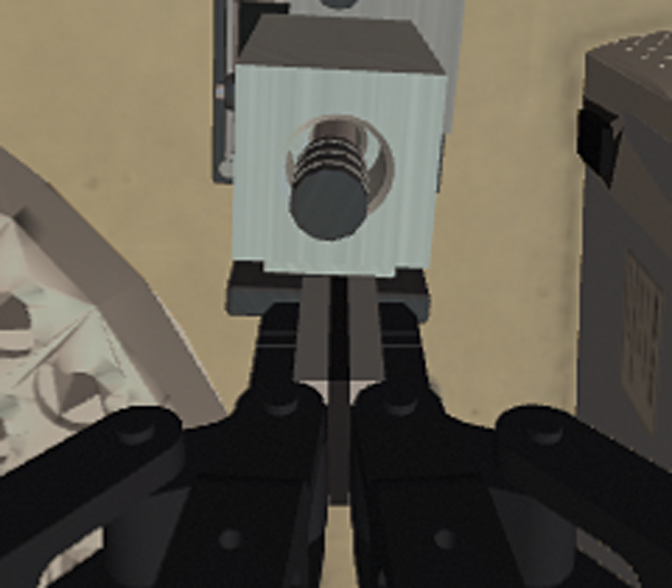

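View pics/sz16.png

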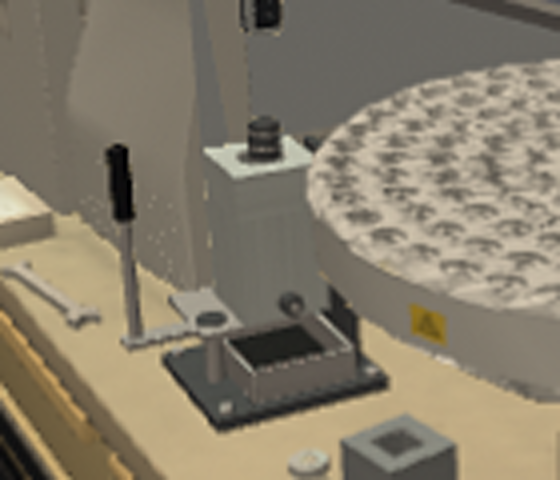

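```bash
python3 - <<'E'
from h import *
import pickle
c=pickle.load(open("w16.pkl","rb"));R,t=wristpose(c,c["o"])
P=lambda u,v:(200+(u+.5)/2.8-.5,150+(v+.5)/2.8-.5)
for z in (.172,.176,.18):
  a=[onz(c,P(*p),z,R=R,t=t) for p in [(329,204),(290,204),(368,204)]];print(a[0].round(4),(a[2]-a[1])[1].round(4))
E
python3 go.py .492 .0545 .200
```

```text
[0.4946 0.054  0.172 ] 0.0199
[0.4931 0.0539 0.176 ] 0.0195
[0.4916 0.0539 0.18  ] 0.0191
pos [0.4966 0.056  0.2371] q [-0.71  0.05  0.54  1.8  -0.04  1.3   1.43] F [-0.5 -0.2  0.1] w 0.001 yaw z 90.8 tilt 1.06
tool delta [ 0.0371  0.0042 -0.0019]
```

Emit:
play_rows(increments="0.012 0.002 -0.001 0;0.014 0.001 -0.001 0;0.014 0 0 0;0 0 0 0")

```text
clock: 16.4
position: [0.4922, 0.0542, 0.1935]
ee_rot: [-0.497, 0.496, 0.51, 0.497]
ft_force: [-0.6, 0.1, -0.5]
grip_width: 0.002
```

```bash
python3 go.py .493 .0542 .182; python3 - <<'E'
from h import *
c=camera("wrist")
a=c["img"][150:360,200:440];cv2.imwrite("pics/wz17.png",cv2.resize(a,None,fx=2.8,fy=2.8,interpolation=cv2.INTER_CUBIC))
E
```

```text
pos [0.4922 0.0542 0.1935] q [-0.7   0.08  0.54  1.87 -0.06  1.21  1.44] F [-0.6  0.1 -0.5] w 0.002 yaw z 90.8 tilt 1.08
tool delta [ 0.0115 -0.0009 -0.0001]
```

View pics/wz17.png

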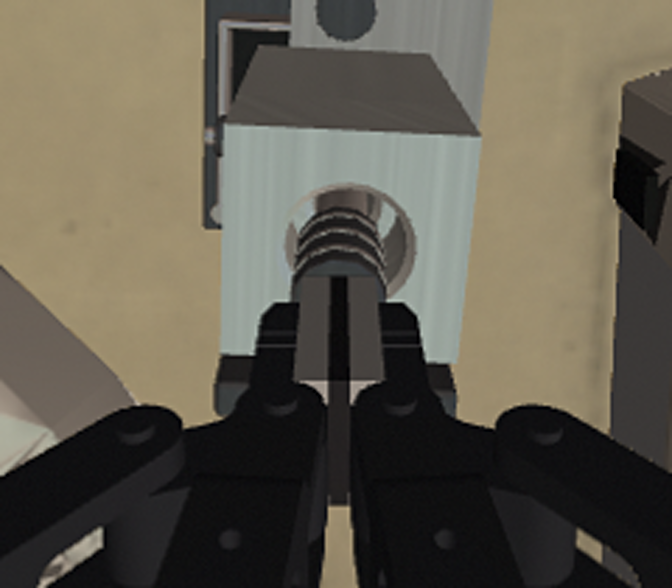

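Emit:
play_rows(increments="0.004 0 0 0;0.004 0 0 0;0.004 0 0 0;0.004 0 0 0;0 0 0 0")

```text
clock: 16.95
position: [0.494, 0.0548, 0.1795]
ee_rot: [-0.497, 0.495, 0.509, 0.498]
ft_force: [-0.0, 0.5, 0.5]
grip_width: -0.001
```

```bash
python3 go.py .493 .0555 .163
```

```text
pos [0.494  0.0548 0.1795] q [-0.7   0.09  0.54  1.89 -0.07  1.18  1.45] F [-0.   0.5  0.5] w -0.001 yaw z 90.8 tilt 1.0
tool delta [0.0165 0.0008 0.0004]
```

Emit:
play_rows(increments="0.004 0 0 0;0.004 0 0 0;0.004 0 0 0;0 0 0 0")

```text
clock: 17.35
position: [0.4938, 0.055, 0.1663]
ee_rot: [-0.497, 0.495, 0.509, 0.498]
ft_force: [0.2, -0.1, -0.2]
grip_width: -0.003
```

```bash
python3 go.py .493 .0555 .163; python3 - <<'E'
from h import *
c=camera("scene")
a=c["img"][130:250,180:320];cv2.imwrite("pics/sz18.png",cv2.resize(a,None,fx=4,fy=4,interpolation=cv2.INTER_CUBIC))
E
```

```text
pos [0.4938 0.055  0.1663] q [-0.7   0.11  0.54  1.91 -0.08  1.15  1.46] F [ 0.2 -0.1 -0.2] w -0.003 yaw z 90.8 tilt 1.0
tool delta [0.0033 0.0008 0.0005]
```

View pics/sz18.png

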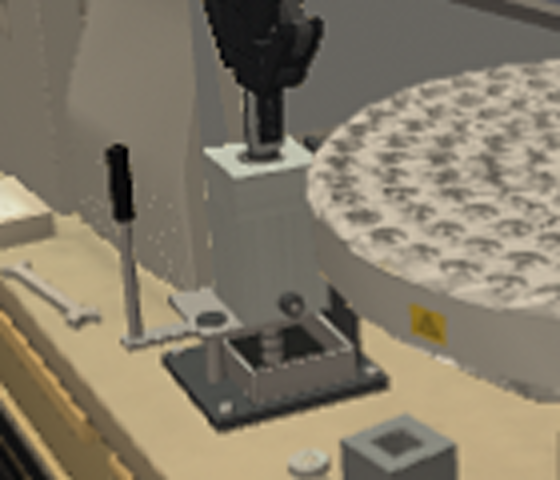

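The sleeve has come out and is visible in the pan at about (270,340) in the zoom. I'll press the last millimetres home.

Emit:
play_rows(increments="0.003 0 0 0;0.003 0 0 0;0.003 0 0 0")

```text
clock: 17.7
position: [0.4952, 0.0551, 0.1626]
ee_rot: [-0.497, 0.494, 0.509, 0.5]
ft_force: [-20.7, -4.0, 47.6]
grip_width: 0.005
```

```bash
python3 go.py .493 .0555 .163
```

```text
pos [0.4952 0.0551 0.1626] q [-0.7   0.11  0.54  1.91 -0.09  1.14  1.46] F [-20.7  -4.   47.6] w 0.005 yaw z 90.7 tilt 1.1
tool delta [-0.0004  0.0022  0.0004]
```

Emit:
play_rows(increments="-0.004 0 0 0;-0.02 0 0 0;-0.04 0 0 0;-0.04 0 0 0;-0.02 0.01 0 0;0 0 0 0")

```text
clock: 18.3
position: [0.4855, 0.0522, 0.2916]
ee_rot: [-0.497, 0.494, 0.509, 0.5]
ft_force: [0.9, -0.2, -0.4]
grip_width: 0.0
```

```bash
python3 go.py; python3 - <<'E'
from h import *
import pickle
o=get_obs();c=camera("wrist");c["o"]=o;pickle.dump(c,open("w19.pkl","wb"))
a=c["img"][150:310,200:420];cv2.imwrite("pics/wz19.png",cv2.resize(a,None,fx=3.6,fy=3.6,interpolation=cv2.INTER_CUBIC))
c=camera("scene");pickle.dump(c,open("s19.pkl","wb"))
a=c["img"][130:250,180:320];cv2.imwrite("pics/sz19.png",cv2.resize(a,None,fx=5,fy=5,interpolation=cv2.INTER_CUBIC))
E
```

```text
pos [0.4855 0.0522 0.2916] q [-0.72 -0.02  0.53  1.75 -0.01  1.41  1.4 ] F [ 0.9 -0.2 -0.4] w 0.0 yaw z 90.7 tilt 1.12
```

View pics/wz19.png

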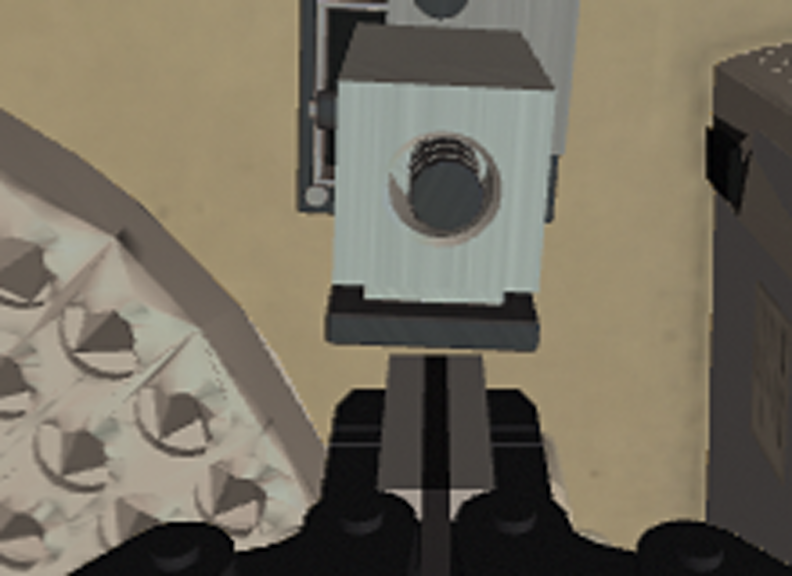

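View pics/sz19.png

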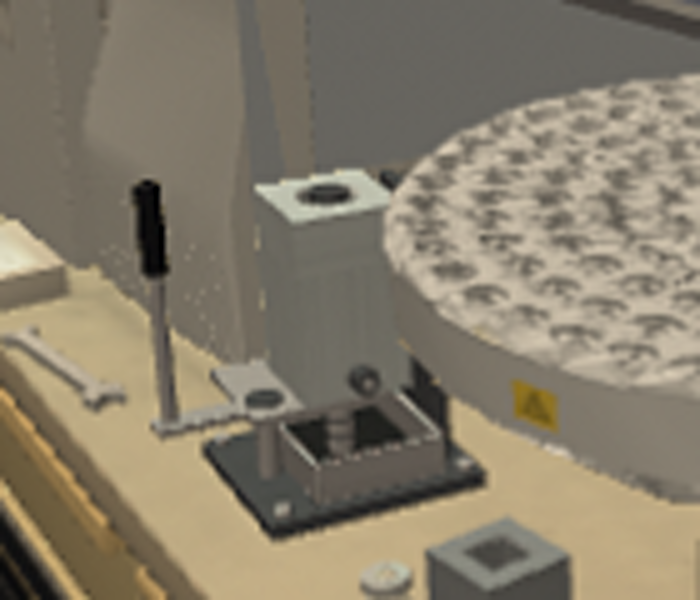

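```bash
python3 - <<'E'
from h import *
import pickle
c=pickle.load(open("s19.pkl","rb"))
for z in (.013,.028,.043,.051,.055,.153,.155): print(z,((proj(c,[.4925,.0568,z])-[180,130])*5).round(1))
a=c["img"][195:230,225:275];cv2.imwrite("pics/sz20.png",cv2.resize(a,None,fx=14,fy=14,interpolation=cv2.INTER_CUBIC))
c=pickle.load(open("w19.pkl","rb"));R,t=wristpose(c,c["o"])
P=lambda u,v:(200+(u+.5)/3.6-.5,150+(v+.5)/3.6-.5)
for z in (.153,.155,.16): print(z,[onz(c,P(*p),z,R=R,t=t).round(4) for p in [(449,199),(408,199),(490,199)]])
for p,z in [((340,80),.153),((555,89),.153),((332,291),.153),((540,300),.153)]: print(onz(c,P(*p),z,R=R,t=t).round(4))
E
```

```text
0.013 [[340.5 447.9]]
0.028 [[338.8 422. ]]
0.043 [[337.1 395.7]]
0.051 [[336.1 381.6]]
0.055 [[335.7 374.5]]
0.153 [[324.2 193. ]]
0.155 [[323.9 189.2]]
0.153 [array([0.4944, 0.0579, 0.153 ]), array([0.4945, 0.047 , 0.153 ]), array([0.4943, 0.0688, 0.153 ])]
0.155 [array([0.4938, 0.0579, 0.155 ]), array([0.4939, 0.0471, 0.155 ]), array([0.4937, 0.0687, 0.155 ])]
0.16 [array([0.4922, 0.0577, 0.16  ]), array([0.4922, 0.0471, 0.16  ]), array([0.4921, 0.0683, 0.16  ])]
[0.4626 0.0295 0.153 ]
[0.4645 0.0848 0.153 ]
[0.521  0.0265 0.153 ]
[0.5234 0.0834 0.153 ]
```

View pics/sz20.png

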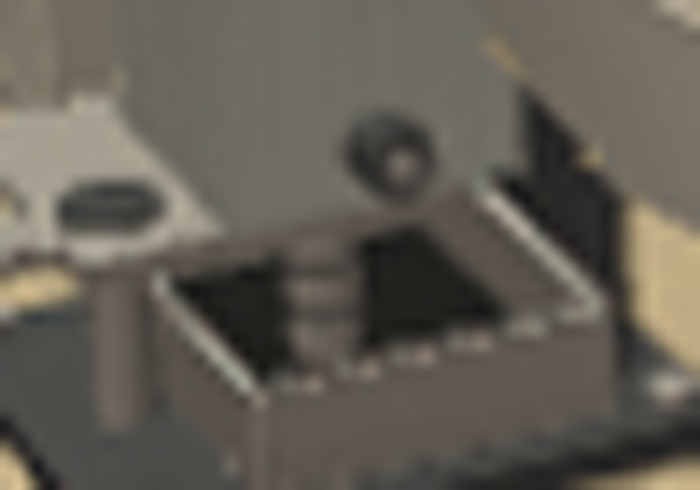

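```bash
python3 - <<'E'
from h import *
print(get_obs()["ft_force"].round(1)); print(workorder.hand_in())
E
```

```text
[ 0.4 -0.4 -0.3]
the job is handed in; nothing more can be done
None
```

The sleeve has dropped into the catch pan, the drift is pressed home in the bore and the lever is square. I handed the job in at about 18.5 s; the hand-in reports no verdict, so the points below are my own checks.

- **Lever:** I gripped the handle and swung the lever from about -0.76 rad to square. The plate edge then measured 1.5° against 1.8° for the block, under 0.01 rad apart. In the last pictures the handle had not moved.
- **Sleeve:** The scene camera shows it standing upright in the pan, with its foot at pan-floor level.
- **Drift:** I lifted it from the stand, lowered it into the bore with little force, let go, and pressed its head with closed fingers. Pressing stopped with the fingertips at about 155 mm height, which is the height of the head's top when fully home. The head looks flush in the scene view.
- **Bystanders:** The arm did not go near the vials or the beaker. I did not measure their positions again at the end.

Two readings were off:
- **Press force:** The last press peaked at about 48 N at the wrist, over the 20 N intended for pressing the head. It is below the 120 N wrist limit. It is above the 40 N limit for the arm and gripper body, but only the fingertips were in contact.
- **Head diameter:** In the last wrist view the head measured about 21.6 mm instead of 20 mm. I put that down to the dark rim around it.

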